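Check a test kiln's lid with a thermometer, then free and hold the lid open

TASK

Before opening the little test kiln, take the thermometer wand from its stand, hold it still for a second pointing straight down over the middle of the round plug on the kiln's lid, a few centimetres above it, and put it back in its stand. Then tug the lid gently upward by its wooden knob to learn whether it is caught: only if it is, slide the bolt fully open; if it is free, leave the bolt alone. Raise the lid by its knob a good 10 cm and finish while still gripping the knob and holding the lid up, with the brush pot, the jar and the bowl left where they stand.

Things in the scene. Friction and masses are not known exactly. Their poses are not given: they have to be found in the camera images.
- wand_center (a point): Centre of the thermometer wand: a plain grey round rod 160 mm long, 32 mm in diameter (the lowest 20 mm taper to a flat nose 26 mm across), 0.12 kg, standing nose down in its stand. The z axis runs along the wand, from the nose to the blunt top end. The nose lies 80 mm below this point; the upper 120 mm stand out of the stand.
- wand_nose (a point): Middle of the wand's nose face, the sensing end, 80 mm below the wand's centre; z points from the nose up the wand.
- stand_mouth (a point): Centre of the mouth of the wand's socket, on the top face of the fixed wooden stand: a block 70 x 70 mm, 50 mm high, with one round upright hole 40 mm in diameter and 40 mm deep, its rim slightly chamfered. The stand is left or right of the kiln; the wand's nose rests on the hole's floor. z is up.
- plug (a point): Centre of the top face of the round pale plug (40 mm in diameter, standing 8 mm proud) in the middle of the kiln's lid. The lid is 280 mm (x) by 300 mm (y), 35 mm thick, its top face 175 mm above the table when shut. At rest the axes are the kiln's: x points level from the kiln's front to its back (away from the robot), y to the kiln's left as seen by the robot, z up; they turn with the lid.
- lid_knob (a point): Centre of the lid's wooden lifting knob: a short level barrel, 26 mm in diameter and 40 mm long along the kiln's y axis, on a thin post 14 mm in diameter, 45 mm above the lid's top face and 40 mm behind the lid's front edge (220 mm above the table when shut, 100 mm in front of the plug). Gripped by its two flat ends from above, it can turn between the fingers as the lid tilts. Axes as for the plug.
- lid_hinge (a point): Middle of the lid's hinge line, which runs along the kiln's y axis at the far top edge of the kiln, 140 mm above the table. With the lid shut, the knob lies 240 mm in front of this point and 80 mm above it, straight across the hinge line.
- lid (a joint): Angle of the lid, rad: 0 shut, growing as the front edge is raised, at most 1.2; it always falls shut if let go. At 0.5 the knob has risen about 105 mm. The lid weighs about 0.6 kg (varies by a fifth), so lifting it at the knob takes 3 to 5 N if it is free. If caught, it stops dead after about 0.01 rad (2 mm at the knob) and holds; some 8 to 15 N of tug are enough to tell.
- bolt_knob (a point): Centre of the bolt's upright round knob, 20 mm in diameter and 30 mm high (175 to 205 mm above the table) on a 10 mm stem, on top of the grey bolt case at the right of the kiln's front (the case's top is 140 mm above the table). The knob stands 30 mm in front of the lid's front edge and slides along the kiln's y axis. A hook on the lid goes down into the closed case; from outside one cannot see whether the bolt holds it.
- bolt (a joint): Travel of the bolt, m: 0 is home, where it may or may not hold the lid's hook; 0.030 is fully open, where it never does. It grows as the knob slides towards the kiln's right (the kiln's -y). About 1.5 N of friction; it stays where it is left. It counts as left alone while under 0.012.
- brush_pot: Bystander: white pot 72 mm wide, 90 mm high, with brushes standing in it; origin under its centre.
- glaze_jar: Bystander: white jar 68 mm wide, 85 mm high; origin under its centre.
- bowl: Bystander: clay bowl 120 mm wide, 55 mm high; origin under its centre.
There are look-alikes about, which are no part of the job. There is more than one size of the part that bears wand_center; the job needs the larger.

How it is judged:
By the outcome, as a careful person would: the job done as asked, in the order asked, and still so for the second after the job is handed in, while the arm keeps its last pose, push and grip.
It also fails if it takes over 72 s, if anything falls off the work surface, if the arm or the gripper's body presses on something with over 40 N, if the wrist force passes 120 N, or if a joint passes its speed limit or range.

ROBOT

A 6-joint arm with a two-finger parallel gripper is mounted at the origin on the work surface. World frame = base frame: x ahead of the robot, y to its left, z up, the work surface at z = 0. Lengths are in m, angles in rad, forces in N, time in s.
With the tool pointing down it reaches from about 0.35 to 0.775 m from the base axis. Payload 5.5 kg.
Tool frame: the origin (TCP) lies between the finger pads; the fingertips stand 22 mm ahead of it and the grasp point (between the pads) lies 3 mm ahead of it (env.finger_overhang is the distance from the TCP to the fingertips, in m); y points along the fingers, x is the direction in which the jaws open and shut, and the axes are right-handed (so a half turn about y gives the same grasp; the last joint's range is limited). The gripper opens to 85 mm and grips with 20 to 120 N. Pads are 22 mm wide; open, the fingers measure 114 mm over their backs; the gripper's body (76 mm by 85 mm) begins 54 mm behind the grasp point. The pads swing forward as they close: fully open they stand 13 mm farther back than shut.
Start: joints at [1.15, 0.313, 0.046, 1.304, 0, 1.431], TCP at [0.159, 0.553, 0.253] pointing down, gripper open.
Joint ranges: [-2.76, 2.76], [-0.86, 1.69], [-1.03, 1.26], [-2.2, 2.34], [-1.47, 1.5], [-3.14, 3.14]. Speed limits (rad/s): [2.57, 2.57, 3.14, 3.14, 3.14, 3.14].

INTERFACE

Orientations are given as a unit quaternion [w, x, y, z].
In Python, from workcell import monitor, cams, job, env gives the robot as it stands.
- The arm moves only by the tool drive_tool, never from a script. Its argument "plan" is text: rows parted by semicolons, each of 7 numbers parted by spaces: the opening, from -1 (shut) to 1 (fully open), then the shift along the tool's x, y, z in mm, then the turn, a rotation vector about the tool's x, y, z in degrees. In form: gripper x y z rx ry rz; .... A call has 1 to 8 rows; each row shifts and turns the pose as measured when the row begins, along the tool's axes as they then stand; what a row does not reach is not made up. A row lasts 1/8 s, in which the tool goes at most 62.5 mm and 10.7 degrees, less where a joint would pass 70% of its speed; a pose out of reach is approached as far as the arm can. A call is refused whole if a number of a shift passes 62.5 or a number of a turn 10.7, either way. A call with a gripper value outside its range is refused whole. The fingers move at their own pace and stop on an object; "grip_force" is the grip in N (left out, the last holds). Time passes only in rows, so rows that do not move let the fingers close. It gives the time, the measured TCP pose, the force and the opening at its end, in the units of the state.
- monitor.get_state(): the state, without advancing time (a new reading comes with each control period).
- cams.read_camera(name): name is "side" or "top" or "wrist"; returns (picture, depth): 420x560x3 uint8, red, green, blue; 420x560 float32, m along the optical axis (not along the pixel's ray), 0 where there is no reading.
- cams.calibration(name): a dict with "fx", "fy", "cx", "cy" (pixels), "R" (3x3) and "t" (3): a world point X has camera coordinates R X + t. Camera axes: x right, y down, z forward; pixel columns grow to the right and rows downward; lengths in m; the calibration is good to about 2 mm. A picture is of the moment at which its call begins: read the wrist's pose just before it. calibration takes no time and is no camera call; for the wrist camera it gives the pose at the moment of the call.
- job.hand_in(): hands the job in, once; it reports no verdict.
The state is a dict: "clock": time; "joint_pos": joint angles; "qvel": joint speeds; "tau": joint torques, N m; "tcp_pos": TCP position; "orientation": TCP orientation; "wrist_force": force on the tool from outside, world axes, zero at the start; "ft_torque": the same for the moment, N m; "finger_gap": finger opening in m.
Only numpy, scipy, OpenCV 4.12 (cv2) and the standard library are available. Lean on these libraries where they do the work, as an engineer would, in place of code of your own. Each camera call takes 0.05 s, during which the arm holds its last target.

## Working session

There is one attempt and no reset: what is moved stays moved. The work goes in short steps, Python scripts to look and compute and a tool call to move; the robot and the scene stay as the last step left them, time stands still between calls to the robot, and variables do not carry over. Pictures are saved under pics/ and viewed, and the job is handed in when it is done.

Besides the shell and the picture viewer there is one more tool, called after "Call:" as name(argument=value, ...) on one line, values as JSON. drive_tool: Moves the arm, as the interface text tells. Its arguments: {"type":"object","properties":{"plan":{"type":"string"},"grip_force":{"type":"number"}},"required":["plan"]}

```bash
mkdir -p pics; ls; python3 - <<'E'
from workcell import monitor,cams,job,env
import cv2,numpy as np
print(monitor.get_state())
for n in("side","top","wrist"):
    p,d=cams.read_camera(n); cv2.imwrite(f"pics/{n}0.png",p[:,:,::-1]); np.save(f"pics/{n}0.npy",d)
    c=cams.calibration(n); print(n,{k:np.round(v,3).tolist() for k,v in c.items()})
    import pickle; pickle.dump((p,d,c),open(f"pics/{n}0.pkl","wb"))
E
```

```text
pics
{'clock': 0.0, 'joint_pos': array([ 1.15042459e+00,  3.13965702e-01,  4.49876678e-02,  1.30358752e+00,
       -8.16281605e-07,  1.43123534e+00]), 'qvel': array([ 2.75889292e-04, -6.61724160e-04, -1.30318740e-03,  6.26117042e-04,
       -6.11218237e-05,  1.85376259e-03]), 'tau': array([ 1.84572651e-03, -4.80619740e+01,  2.98536408e+01,  1.92646973e-02,
       -2.23273641e-04, -5.35877689e-06]), 'tcp_pos': array([0.1591497 , 0.55205477, 0.25243212]), 'orientation': array([-0.56474859,  0.56535483,  0.42456008, -0.42565441]), 'wrist_force': array([-0.52367062, -0.76095551, -0.09390974]), 'ft_torque': array([ 0.02958056,  0.02824023, -0.00282122]), 'finger_gap': 0.08524317160767779}
side {'fx': 460.154, 'fy': 460.154, 'cx': 280.17, 'cy': 208.75, 'R': [[0.988, -0.156, -0.018], [-0.121, -0.679, -0.724], [0.1, 0.717, -0.689]], 't': [-0.582, 0.179, 1.277]}
top {'fx': 460.645, 'fy': 460.645, 'cx': 280.736, 'cy': 210.753, 'R': [[-0.001, -1.0, 0.006], [-0.99, -0.0, -0.143], [0.143, -0.006, -0.99]], 't': [-0.017, 0.626, 1.46]}
wrist {'fx': 373.641, 'fy': 373.641, 'cx': 279.484, 'cy': 208.542, 'R': [[0.277, 0.961, -0.002], [0.914, -0.263, 0.309], [0.297, -0.087, -0.951]], 't': [-0.574, -0.04, 0.38]}
```

View pics/side0.png

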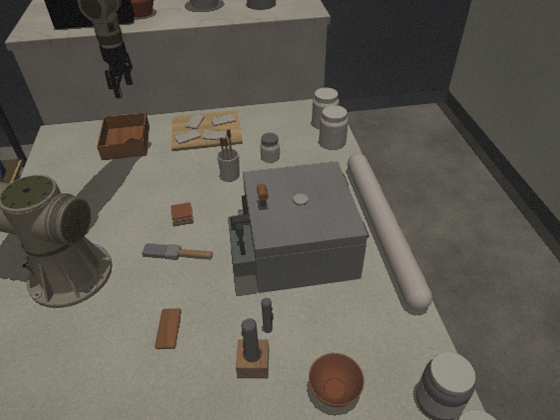

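View pics/top0.png

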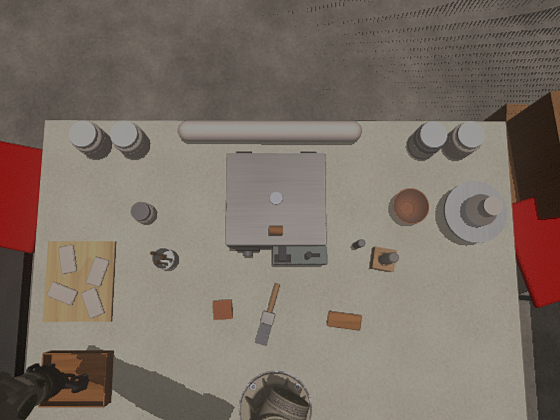

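View pics/wrist0.png

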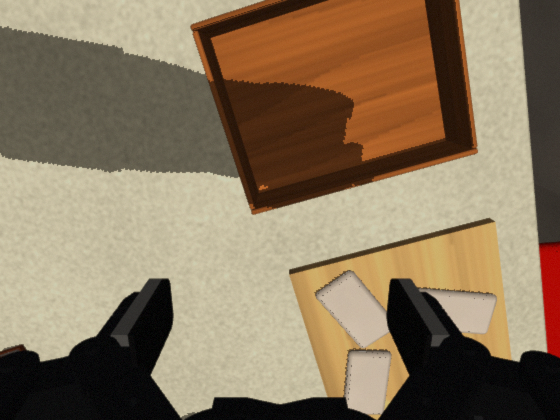

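```bash
python3 - <<'E'
from scipy.spatial.transform import Rotation as R
from workcell import monitor
s=monitor.get_state();q=s['orientation'];print(R.from_quat([q[1],q[2],q[3],q[0]]).as_matrix().round(3))
E
```

```text
[[ 0.277 -0.001 -0.961]
 [ 0.961 -0.001  0.277]
 [-0.001 -1.     0.   ]]
```

```bash
cat > h.py <<'E'
import cv2,numpy as np,pickle
from scipy.spatial.transform import Rotation as Ro
def ray(c,u,v):
    R=np.array(c['R']);t=np.array(c['t'])
    d=R.T@np.array([(u-c['cx'])/c['fx'],(v-c['cy'])/c['fy'],1]); return -R.T@t,d
def onz(c,u,v,z):
    o,d=ray(c,u,v); return o+d*(z-o[2])/d[2]
def dep(c,D,u,v):
    o,d=ray(c,u,v); return o+d*D[int(round(v)),int(round(u))]
def cloud(c,D):
    v,u=np.mgrid[:D.shape[0],:D.shape[1]]
    P=np.stack([(u-c['cx'])/c['fx'],(v-c['cy'])/c['fy'],np.ones_like(u,float)],-1)*D[...,None]
    return (P-np.array(c['t']))@np.array(c['R'])
def proj(c,X):
    x=np.array(c['R'])@X+np.array(c['t']); return x[0]/x[2]*c['fx']+c['cx'],x[1]/x[2]*c['fy']+c['cy']
def load(n): return pickle.load(open(f'pics/{n}.pkl','rb'))
def snap(cams,n,f):
    c=cams.calibration(n);p,d=cams.read_camera(n); pickle.dump((p,d,c),open(f'pics/{f}.pkl','wb')); cv2.imwrite(f'pics/{f}.png',p[:,:,::-1]); return p,d,c
def crop(p,f,x0,x1,y0,y1,k): cv2.imwrite(f'pics/{f}.png',cv2.resize(p[y0:y1,x0:x1,::-1],None,fx=k,fy=k,interpolation=cv2.INTER_CUBIC))
E
python3 - <<'E'
from h import *
p,D,c=load('top0'); crop(p,'topcrop',220,420,140,280,4)
P=cloud(c,D)
for n,(u,v) in dict(plug=(276,198),knob=(275,230),wandtop=(392,257),stand=(376,265),small=(361,243),bowl=(410,207)).items(): print(n,dep(c,D,u,v).round(3))
z=P[...,2]
def cl(m,n):
    m=m.astype(np.uint8)
    k,l,s,ce=cv2.connectedComponentsWithStats(m)
    for i in range(1,k):
        if s[i,4]>4: q=P[l==i]; print(n,s[i],ce[i].round(1),q.mean(0).round(4),q.min(0).round(3),q.max(0).round(3))
sub=np.zeros_like(z,bool); sub[140:285,220:430]=1
cl(sub&(z>.178)&(z<.19)&(D>0),'z178-190')
cl(sub&(z>.19)&(z<.26)&(D>0),'z>190')
cl(sub&(z>.15)&(z<.18)&(D>0),'lid')
cl(sub&(z>.13)&(z<.15)&(D>0),'wand/case')
p,D,c=load('side0'); P=cloud(c,D);z=P[...,2];crop(p,'sidecrop',220,380,150,390,2.5)
E
```

```text
plug [ 0.645 -0.002  0.179]
knob [0.543 0.    0.233]
wandtop [ 0.47  -0.345  0.168]
stand [ 0.449 -0.322  0.049]
small [ 0.515 -0.263  0.121]
bowl [ 0.645 -0.453  0.002]
z178-190 [274 153   3   4   5] [274.8 154.4] [0.7783 0.0016 0.1799] [ 0.774 -0.002  0.178] [0.783 0.004 0.182]
z178-190 [243 156   4   3   7] [244.  157.1] [0.7697 0.0946 0.1797] [0.766 0.089 0.178] [0.774 0.098 0.183]
z178-190 [277 157   3   4   6] [278.2 158.5] [ 0.7658 -0.0086  0.1789] [ 0.761 -0.011  0.178] [ 0.771 -0.005  0.179]
z178-190 [282 167   7   5   8] [285.2 169.2] [ 0.7324 -0.0299  0.1796] [ 0.727 -0.038  0.178] [ 0.739 -0.02   0.182]
z178-190 [240 171   2   5   5] [240.6 173. ] [0.7206 0.1042 0.1801] [0.715 0.103 0.179] [0.727 0.106 0.183]
z178-190 [292 173   3   3   5] [293.4 173.6] [ 0.7191 -0.0544  0.1794] [ 0.715 -0.056  0.179] [ 0.721 -0.05   0.18 ]
z178-190 [321 176   4   5   7] [322.7 177.9] [ 0.7062 -0.1425  0.179 ] [ 0.699 -0.146  0.178] [ 0.712 -0.137  0.181]
z178-190 [278 179   5   2   5] [280.  179.2] [ 0.7017 -0.0141  0.1799] [ 0.7   -0.02   0.179] [ 0.703 -0.008  0.181]
z178-190 [305 178 
[... 4402 characters left out ...]
 -0.333  0.176]
wand/case [422 140   8   6  24] [426.  141.8] [ 0.8327 -0.4744  0.1316] [ 0.823 -0.484  0.13 ] [ 0.839 -0.462  0.135]
wand/case [236 151  16   2  27] [243.7 151.4] [0.7968 0.0983 0.1462] [0.794 0.075 0.137] [0.801 0.122 0.149]
wand/case [300 151  16   2  31] [307.5 151.5] [ 0.7971 -0.0997  0.1451] [ 0.794 -0.123  0.138] [ 0.801 -0.076  0.149]
wand/case [232 245   5   1   5] [234. 245.] [0.5066 0.1241 0.1479] [0.507 0.118 0.146] [0.507 0.13  0.15 ]
wand/case [272 245  55  20 853] [301.7 255. ] [ 0.4769 -0.0797  0.1398] [ 0.45  -0.153  0.13 ] [0.507 0.01  0.15 ]
wand/case [385 254   7  10  17] [387.  259.1] [ 0.4645 -0.337   0.14  ] [ 0.453 -0.349  0.131] [ 0.48  -0.332  0.15 ]
```

View pics/topcrop.png

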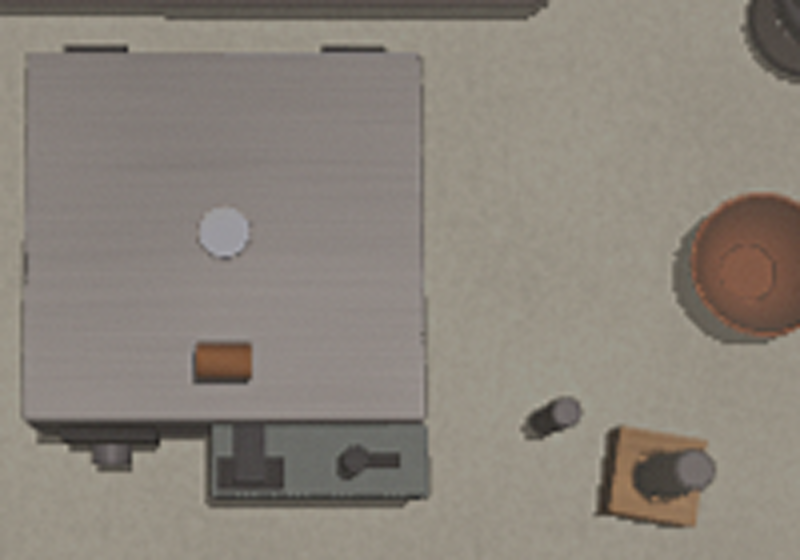

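View pics/sidecrop.png

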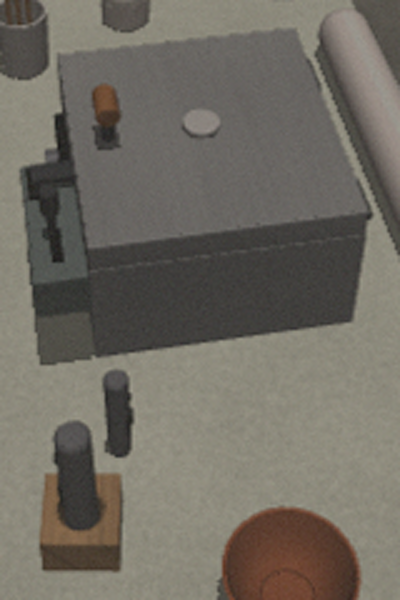

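```bash
python3 - <<'E'
from h import *
for n,boxes in (('top0',dict(stand=(360,410,240,280),plug=(262,290,185,212),lidknob=(262,290,220,240))),('side0',dict(stand=(225,280,325,385),plug=(290,310,190,210),lidknob=(250,275,180,205)))):
    p,D,c=load(n); hsv=cv2.cvtColor(p,cv2.COLOR_RGB2HSV); P=cloud(c,D)
    for k,(x0,x1,y0,y1) in boxes.items():
        h=hsv[y0:y1,x0:x1].astype(int); g=p[y0:y1,x0:x1].mean(2); z=P[y0:y1,x0:x1,2]
        if k=='plug': m=g>np.median(g)+20
        else: m=(h[...,1]>90)&(h[...,0]<20)
        if k=='stand': m&=abs(z-.05)<.012
        ys,xs=np.nonzero(m); print(n,k,len(xs),xs.mean()+x0,ys.mean()+y0, P[y0:y1,x0:x1][m].mean(0).round(4))
        if k=='plug': print('  ',onz(c,xs.mean()+x0,ys.mean()+y0,.183).round(4))
        if k=='stand':
            (a,b),wh,ang=cv2.minAreaRect(np.array([onz(c,x+x0,y+y0,.05)[:2]*1000 for x,y in zip(xs,ys)],np.float32)); print('   rect',a,b,wh,ang)
        if k=='lidknob':
            q=np.array([onz(c,x+x0,y+y0,.229)[:2]*1000 for x,y in zip(xs,ys)],np.float32);print('   ',cv2.minAreaRect(q))
# wand pts
for n,(x0,x1,y0,y1) in (('top0',(365,410,240,275)),('side0',(225,280,310,385))):
    p,D,c=load(n);P=cloud(c,D)[y0:y1,x0:x1].reshape(-1,3)
    q=P[(P[:,2]>.06)&(P[:,2]<.18)]
    q=q[(abs(q[:,0]-.47)<.05)&(abs(q[:,1]+.345)<.04)]
    for a in np.arange(.06,.18,.02):
        r=q[(q[:,2]>=a)&(q[:,2]<a+.02)]
        if len(r): print(n,round(a,2),len(r),r.min(0).round(3),r.max(0).round(3),r.mean(0).round(4))
# lid edges
p,D,c=load('top0');P=cloud(c,D)
m=(abs(P[...,2]-.175)<.008).astype(np.uint8); m[:, :220]=0;m[:,335:]=0
m=cv2.morphologyEx(m,cv2.MORPH_OPEN,np.ones((5,5)));ys,xs=np.nonzero(m)
print(cv2.minAreaRect(np.array([onz(c,x,y,.175)[:2]*1000 for x,y in zip(xs,ys)],np.float32)))
# bolt
m=(P[...,2]>.19); ys,xs=np.nonzero(m[245:262,300:318]); print('bolt',onz(c,xs.mean()+300,ys.mean()+245,.203).round(4))
E
```

```text
top0 stand 254 381.503937007874 259.34251968503935 [ 0.4674 -0.3405  0.0499]
   rect 469.50823974609375 -347.5506896972656 (68.54254913330078, 68.18373107910156) 80.5455551147461
top0 plug 104 275.8269230769231 197.68269230769232 [ 0.645  -0.0017  0.1829]
   [ 0.6449 -0.0017  0.183 ]
top0 lidknob 110 275.5 229.56363636363636 [ 0.5435 -0.001   0.2431]
    ((545.0717163085938, -1.0473709106445312), (37.02717590332031, 20.01422119140625), 89.99877166748047)
side0 stand 536 252.47761194029852 356.61567164179104 [ 0.4708 -0.36    0.0491]
   rect 470.42999267578125 -354.6664123535156 (71.03386688232422, 69.22333526611328) 80.4240493774414
side0 plug 101 300.16831683168317 198.06930693069307 [ 0.644  -0.0123  0.1904]
   [ 0.6456 -0.0044  0.183 ]
side0 lidknob 130 261.81538461538463 191.56153846153848 [ 0.5449 -0.0101  0.2266]
    ((544.8002319335938, -13.649967193603516), (62.349910736083984, 22.163585662841797), 89.3514175415039)
top0 0.06 11 [ 0.458 -0.338  0.061] [ 0.481 -0.333  0.078] [ 0.4697 -0.3351  0.0686]
top0 0.08 20 [ 0.454 -0.353  0.082] [ 0.485 -0.332  0.099] [ 0.4647 -0.3382  
[... 294 characters left out ...]
63] [ 0.485 -0.333  0.176] [ 0.4703 -0.3475  0.1691]
side0 0.06 66 [ 0.454 -0.368  0.06 ] [ 0.485 -0.356  0.08 ] [ 0.4701 -0.3633  0.0704]
side0 0.08 81 [ 0.453 -0.368  0.08 ] [ 0.487 -0.349  0.1  ] [ 0.4698 -0.362   0.0906]
side0 0.1 68 [ 0.455 -0.368  0.1  ] [ 0.487 -0.348  0.12 ] [ 0.4709 -0.3628  0.1101]
side0 0.12 81 [ 0.454 -0.368  0.12 ] [ 0.486 -0.348  0.14 ] [ 0.4704 -0.3624  0.1304]
side0 0.14 77 [ 0.455 -0.368  0.14 ] [ 0.487 -0.353  0.16 ] [ 0.4712 -0.3629  0.1506]
side0 0.16 176 [ 0.456 -0.368  0.16 ] [ 0.486 -0.335  0.173] [ 0.471  -0.3538  0.1679]
((645.9096069335938, -0.34173583984375), (299.1446228027344, 276.48333740234375), 89.99010467529297)
bolt [ 0.4759 -0.0947  0.203 ]
```

Call:
drive_tool(plan="1 0 -50 0 0 -8 0; 1 0 0 0 0 -8.1 0; 1 -50 0 -30 0 0 0; 1 -50 0 -30 0 0 0; 1 -50 0 -30 0 0 0; 1 -50 0 -30 0 0 0; 1 -50 0 -30 0 0 0; 1 -50 0 -30 0 0 0", grip_force=40)

```text
clock: 1.15
tcp_pos: [0.3451, 0.2481, 0.3009]
orientation: [0.494, -0.496, -0.503, 0.507]
wrist_force: [0.9, 1.0, -0.2]
finger_gap: 0.0856
```

Call:
drive_tool(plan="1 -55 0 -20 0 0 0; 1 -55 0 -20 0 0 0; 1 -55 0 -15 0 0 0; 1 -55 0 -15 0 0 0; 1 -55 0 -15 0 0 0; 1 -55 0 -15 0 0 0; 1 -55 0 -15 0 0 0; 1 -55 0 -10 0 0 0")

```text
clock: 2.15
tcp_pos: [0.4809, -0.2047, 0.3026]
orientation: [0.494, -0.497, -0.503, 0.506]
wrist_force: [-0.1, 0.7, 0.3]
finger_gap: 0.085
```

Call:
drive_tool(plan="1 -60 0 0 0 0 0; 1 -55 0 0 0 0 0; 1 -40 0 0 0 0 0; 1 0 0 0 0 0 0")

```text
clock: 2.65
tcp_pos: [0.4827, -0.3689, 0.3002]
orientation: [0.497, -0.497, -0.502, 0.505]
wrist_force: [-0.5, 0.9, 0.3]
finger_gap: 0.0853
```

```bash
python3 - <<'E'
from workcell import monitor,cams
from h import *
s=monitor.get_state();print(s);q=s['orientation'];print(Ro.from_quat([q[1],q[2],q[3],q[0]]).as_matrix().round(3))
p,D,c=snap(cams,'wrist','w1'); print(proj(c,np.array([.47,-.349,.17])),proj(c,np.array([.47,-.349,.05])))
E
```

```text
{'clock': 2.65, 'joint_pos': array([-0.78287073,  0.37284648,  0.24462187,  1.44192909, -0.00384342,
       -0.79579928]), 'qvel': array([ 0.01679269, -0.01472559, -0.01900221,  0.01912251,  0.01616282,
        0.00139042]), 'tau': array([ -1.20827727, -51.13598228,  30.97515464,  -0.36234132,
        -0.17555135,  -0.12197193]), 'tcp_pos': array([ 0.48270038, -0.36892265,  0.30015755]), 'orientation': array([ 0.49653495, -0.49697866, -0.50186067,  0.50458014]), 'wrist_force': array([-0.52901374,  0.92240297,  0.2599095 ]), 'ft_torque': array([0.06262076, 0.01421552, 0.00789012]), 'finger_gap': 0.08531010777052157}
[[-0.013 -0.002 -1.   ]
 [ 1.    -0.003 -0.013]
 [-0.003 -1.     0.002]]
(np.float64(309.5045822538068), np.float64(188.85390984175461)) (np.float64(300.7224492211298), np.float64(157.95145290792874))
```

View pics/w1.png

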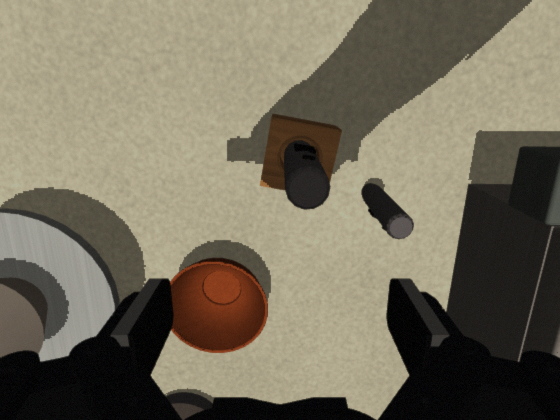

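Call:
drive_tool(plan="1 21 0 13 0 0.7 0; 1 0 0 0 0 0 0; 1 0 40 0 0 0 0")

```text
clock: 3.08
tcp_pos: [0.4709, -0.3449, 0.2629]
orientation: [0.497, -0.501, -0.5, 0.502]
wrist_force: [-0.3, 0.1, 0.1]
finger_gap: 0.0856
```

```bash
python3 - <<'E'
from workcell import monitor,cams
from h import *
s=monitor.get_state();q=s['orientation'];print(s['tcp_pos'],Ro.from_quat([q[1],q[2],q[3],q[0]]).as_matrix().round(4))
p,D,c=snap(cams,'wrist','w2'); print(proj(c,np.array([.47,-.349,.17])),proj(c,np.array([.47,-.349,.05])))
crop(p,'w2c',220,380,60,260,3)
P=cloud(c,D);z=P[...,2];m=(abs(z-.17)<.006)&(abs(P[...,0]-.47)<.03)&(abs(P[...,1]+.35)<.03)
ys,xs=np.nonzero(m);print(len(xs),P[m].mean(0),P[m].min(0),P[m].max(0))
E
```

```text
[ 0.47087815 -0.34491858  0.2628801 ] [[-0.0045  0.0023 -1.    ]
 [ 1.     -0.0062 -0.0045]
 [-0.0062 -1.     -0.0023]]
(np.float64(274.2336245973219), np.float64(222.35116117602803)) (np.float64(276.83791904795737), np.float64(176.74223088729735))
1935 [ 0.46867981 -0.35012648  0.16887446] [ 0.45431834 -0.36607341  0.16412876] [ 0.4855937  -0.33441532  0.17159066]
```

View pics/w2c.png

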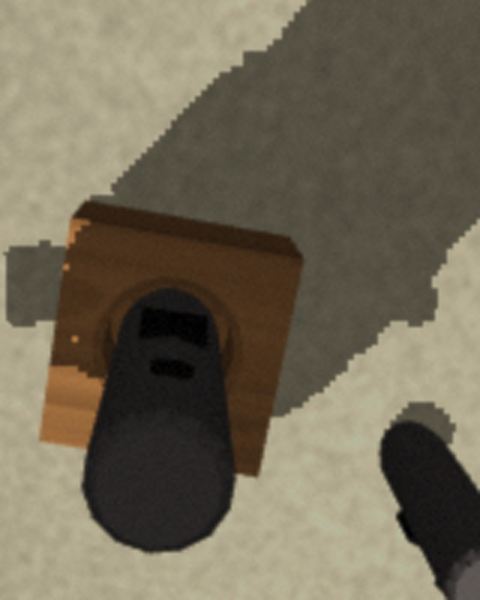

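Call:
drive_tool(plan="1 -4.5 10 1 0 0 0; 1 0 40 0 0 0 0; 1 0 40 0 0 0 0; 1 0 20 0 0 0 0; 1 0 10 0 0 0 0; 1 0 0 0 0 0 0")

```text
clock: 3.88
tcp_pos: [0.4698, -0.3484, 0.1352]
orientation: [0.498, -0.498, -0.501, 0.503]
wrist_force: [-0.0, -0.4, 0.5]
finger_gap: 0.085
```

Call:
drive_tool(plan="-1 0 0 0 0 0 0; -1 0 0 0 0 0 0; -1 0 0 0 0 0 0; -1 0 0 0 0 0 0; -1 0 0 0 0 0 0; -1 0 0 0 0 0 0", grip_force=40)

```text
clock: 4.62
tcp_pos: [0.4713, -0.3499, 0.1385]
orientation: [0.496, -0.5, -0.501, 0.503]
wrist_force: [0.1, 0.4, -0.6]
finger_gap: 0.0307
```

```bash
python3 - <<'E'
from workcell import monitor,cams
from h import *
s=monitor.get_state();q=s['orientation'];print(s,Ro.from_quat([q[1],q[2],q[3],q[0]]).as_matrix().round(4))
E
```

```text
{'clock': 4.625, 'joint_pos': array([-0.77386284,  0.38924385, -0.13194496,  1.0446604 , -0.00310857,
       -0.78200411]), 'qvel': array([-2.73480176e-04, -6.09083045e-04, -1.13444935e-03,  1.71917221e-03,
       -6.03725424e-04,  9.10888402e-05]), 'tau': array([-4.17166098e-03, -5.06652367e+01,  2.81335330e+01, -1.63367711e-02,
       -2.68249208e-02, -4.40943659e-04]), 'tcp_pos': array([ 0.47131306, -0.34991796,  0.13854386]), 'orientation': array([ 0.49620313, -0.49971757, -0.50094116,  0.50311307]), 'wrist_force': array([ 0.0864924 ,  0.35961296, -0.59958082]), 'ft_torque': array([ 0.03583884,  0.03432511, -0.01713921]), 'finger_gap': 0.03070210414714853} [[-0.0081  0.0014 -1.    ]
 [ 1.     -0.0057 -0.0081]
 [-0.0057 -1.     -0.0013]]
```

Call:
drive_tool(plan="-1 0 -25 0 0 0 0; -1 0 -40 0 0 0 0; -1 0 -40 0 0 0 0; -1 0 -40 0 0 0 0; -1 0 -40 0 0 0 0; -1 0 -35 0 0 0 0; -1 0 0 0 0 0 0")

```text
clock: 5.5
tcp_pos: [0.47, -0.3478, 0.3623]
orientation: [0.498, -0.498, -0.501, 0.503]
wrist_force: [0.4, -0.1, -2.6]
finger_gap: 0.0308
```

```bash
python3 - <<'E'
from workcell import monitor,cams
from h import *
s=monitor.get_state();q=s['orientation'];print(s['wrist_force'],s['tcp_pos'],Ro.from_quat([q[1],q[2],q[3],q[0]]).as_matrix().round(4))
p,D,c=snap(cams,'side','s3');crop(p,'s3c',180,380,140,390,2.4)
E
```

```text
[ 0.42976953 -0.10909268 -2.55095638] [ 0.47001612 -0.34781562  0.36229947] [[-0.008  -0.003  -1.    ]
 [ 1.     -0.0016 -0.008 ]
 [-0.0016 -1.      0.003 ]]
```

View pics/s3c.png

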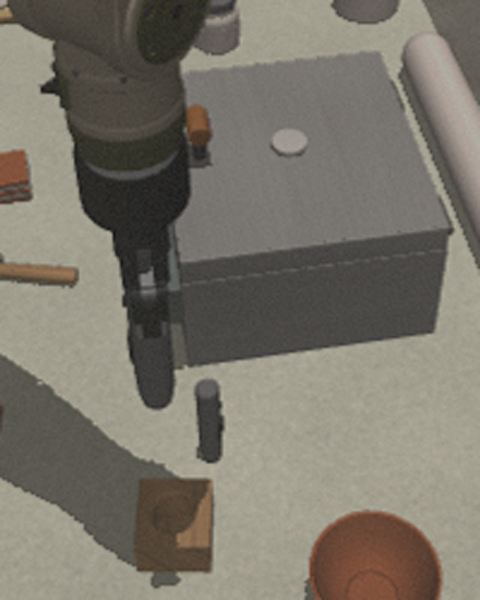

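Call:
drive_tool(plan="-1 35 0 -15 0 0 0; -1 45 0 -25 0 0 0; -1 45 0 -25 0 0 0; -1 45 0 -25 0 0 0; -1 45 0 -25 0 0 0; -1 45 0 -25 0 0 0; -1 45 0 -20 0 0 0; -1 40 0 -15 0 0 0")

```text
clock: 6.55
tcp_pos: [0.6434, 0.0063, 0.3399]
orientation: [0.51, -0.49, -0.495, 0.505]
wrist_force: [-0.3, -1.0, -1.2]
finger_gap: 0.0312
```

Call:
drive_tool(plan="-1 0 0 0 0 0 0; -1 0 0 0 0 0 0")

```text
clock: 6.8
tcp_pos: [0.6429, 0.0096, 0.3348]
orientation: [0.511, -0.487, -0.494, 0.508]
wrist_force: [0.3, -0.8, -1.4]
finger_gap: 0.0311
```

```bash
python3 - <<'E'
from workcell import monitor,cams
from h import *
s=monitor.get_state();q=s['orientation'];print(s['wrist_force'],s['tcp_pos'],Ro.from_quat([q[1],q[2],q[3],q[0]]).as_matrix().round(4))
p,D,c=snap(cams,'side','s4');crop(p,'s4c',200,400,60,260,3)
print(proj(c,np.array([.645,-.002,.183])))
p,D,c=snap(cams,'wrist','w4');print(proj(c,np.array([.645,-.002,.183])))
E
```

```text
[ 0.25436401 -0.84591344 -1.43427031] [0.64294812 0.00964019 0.33482728] [[-0.0044 -0.0369 -0.9993]
 [ 0.9999  0.0102 -0.0048]
 [ 0.0104 -0.9993  0.0368]]
(np.float64(299.7864281623481), np.float64(197.49475448093648))
(np.float64(262.67088644728994), np.float64(206.76391646695623))
```

View pics/s4c.png

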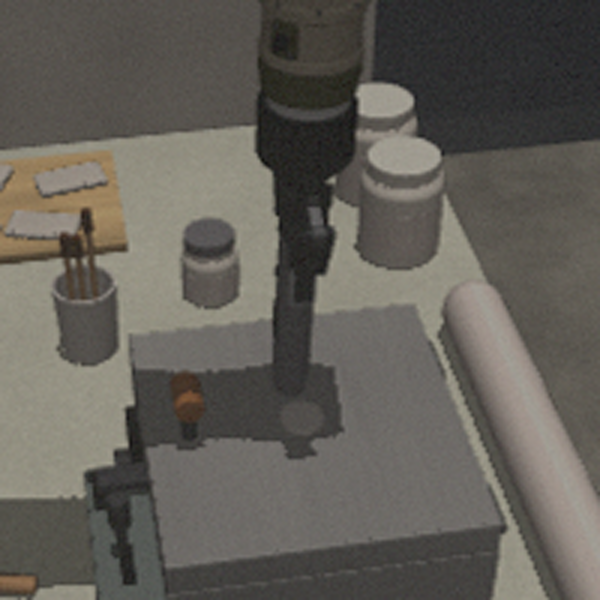

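View pics/w4.png

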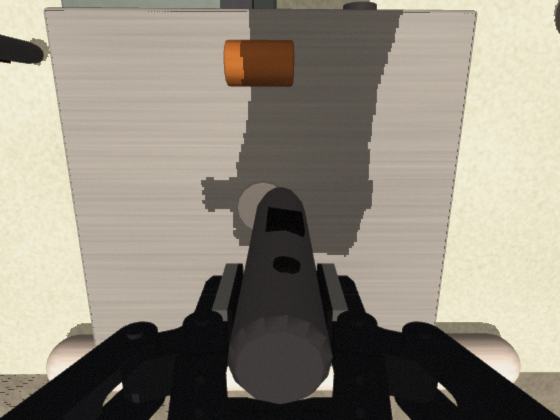

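Call:
drive_tool(plan="-1 -11 -12 -3 -2.1 0 0.6; -1 0 0 0 0 0 0; -1 0 0 0 0 0 0")

```text
clock: 7.28
tcp_pos: [0.646, -0.0061, 0.349]
orientation: [-0.499, 0.502, 0.501, -0.499]
wrist_force: [0.4, 0.5, -1.4]
finger_gap: 0.031
```

```bash
cat >> h.py <<'E'
def st(monitor):
    s=monitor.get_state();q=s['orientation'];M=Ro.from_quat([q[1],q[2],q[3],q[0]]).as_matrix()
    T=np.array([[0,0,-1],[1,0,0],[0,-1,0.]])
    print('t',s['clock'],'tcp',s['tcp_pos'].round(4),'f',s['wrist_force'].round(2),'gap',round(s['finger_gap'],4),'turn',np.degrees(Ro.from_matrix(M.T@T).as_rotvec()).round(2),'yaxis',M[:,1].round(4)); return s,M
E
python3 - <<'E'
from workcell import monitor,cams
from h import *
s,M=st(monitor);print(s['joint_pos'].round(3))
E
```

```text
t 7.275 tcp [ 0.646  -0.0061  0.349 ] f [ 0.4   0.49 -1.35] gap 0.031 turn [ 0.27 -0.06 -0.08] yaxis [ 0.0046 -0.0013 -1.    ]
[-1.330e-01  4.640e-01  5.010e-01  1.603e+00 -1.000e-03 -1.320e-01]
```

Call:
drive_tool(plan="-1 3.5 0 1 0 0 0; -1 0 0 0 0 0 0")

```text
clock: 7.52
tcp_pos: [0.6448, -0.0028, 0.3495]
orientation: [-0.499, 0.502, 0.501, -0.499]
wrist_force: [-0.3, 0.3, -2.3]
finger_gap: 0.0306
```

```bash
python3 - <<'E'
from workcell import monitor,cams
from h import *
s,M=st(monitor)
p,D,c=snap(cams,'wrist','w5');crop(p,'w5c',200,360,140,300,4); st(monitor)
print(proj(c,np.array([.645,-.002,.183])))
P=cloud(c,D);z=P[...,2]
# wand points by height
m=(abs(P[...,0]-.645)<.035)&(abs(P[...,1]+.002)<.035)
for a in np.arange(.21,.40,.02):
    r=P[m&(z>=a)&(z<a+.02)]
    if len(r): print(round(a,2),len(r),r.min(0).round(3),r.max(0).round(3))
p,D,c=snap(cams,'side','s5');crop(p,'s5c',250,350,120,220,6); st(monitor)
P=cloud(c,D);z=P[...,2]
m=(abs(P[...,0]-.645)<.035)&(abs(P[...,1]+.002)<.035)
for a in np.arange(.2,.40,.02):
    r=P[m&(z>=a)&(z<a+.02)]
    if len(r): print(round(a,2),len(r),r.min(0).round(3),r.max(0).round(3))
p,D,c=snap(cams,'top','t5')
P=cloud(c,D);z=P[...,2]
E
```

```text
t 7.525 tcp [ 0.6448 -0.0028  0.3495] f [-0.27  0.27 -2.33] gap 0.0306 turn [ 0.3  -0.11 -0.07] yaxis [ 0.0052 -0.0013 -1.    ]
t 7.575 tcp [ 0.6449 -0.0028  0.3495] f [ 0.25 -0.62 -0.95] gap 0.0312 turn [ 0.3  -0.11 -0.08] yaxis [ 0.0052 -0.0014 -1.    ]
(np.float64(281.0963950687839), np.float64(190.9356965352382))
0.21 39 [ 0.63  -0.012  0.22 ] [0.634 0.005 0.23 ]
0.23 232 [ 0.628 -0.018  0.23 ] [0.642 0.013 0.25 ]
0.25 462 [ 0.628 -0.018  0.25 ] [0.643 0.013 0.27 ]
0.27 464 [ 0.626 -0.018  0.27 ] [0.642 0.013 0.29 ]
0.29 955 [ 0.626 -0.018  0.29 ] [0.643 0.013 0.31 ]
0.31 1173 [ 0.626 -0.021  0.31 ] [0.643 0.017 0.33 ]
0.33 3211 [ 0.625 -0.032  0.33 ] [0.641 0.026 0.35 ]
0.35 5112 [ 0.626 -0.036  0.35 ] [0.656 0.033 0.37 ]
0.37 13827 [ 0.627 -0.037  0.37 ] [0.657 0.033 0.388]
0.39 8459 [ 0.626 -0.029  0.39 ] [0.636 0.022 0.41 ]
t 7.625 tcp [ 0.6449 -0.0029  0.3494] f [-0.34 -0.01 -1.93] gap 0.031 turn [ 0.29 -0.1  -0.08] yaxis [ 0.0051 -0.0014 -1.    ]
0.2 2 [ 0.638 -0.015  0.218] [ 0.648 -0.011  0.22 ]
0.22 50 [ 0.631 -0.02   0.22 ] [ 0.66  -0.003  0.24 ]
0.24 80 [ 0.629 -0.022  0.24 ] [0.659 0.001 0.26 ]
0.26 76 [ 0.629 -0.022  0.26 ] [ 0.658 -0.001  0.28 ]
0.28 83 [ 0.627 -0.022  0.28 ] [ 0.658 -0.008  0.3  ]
0.3 86 [ 0.627 -0.022  0.3  ] [ 0.657 -0.002  0.32 ]
0.32 62 [ 0.628 -0.034  0.32 ] [ 0.657 -0.001  0.34 ]
0.34 94 [ 0.628 -0.036  0.34 ] [0.656 0.    0.36 ]
0.36 44 [ 0.629 -0.035  0.361] [0.651 0.024 0.38 ]
0.38 36 [ 0.628 -0.033  0.381] [0.642 0.011 0.399]
```

View pics/s5c.png

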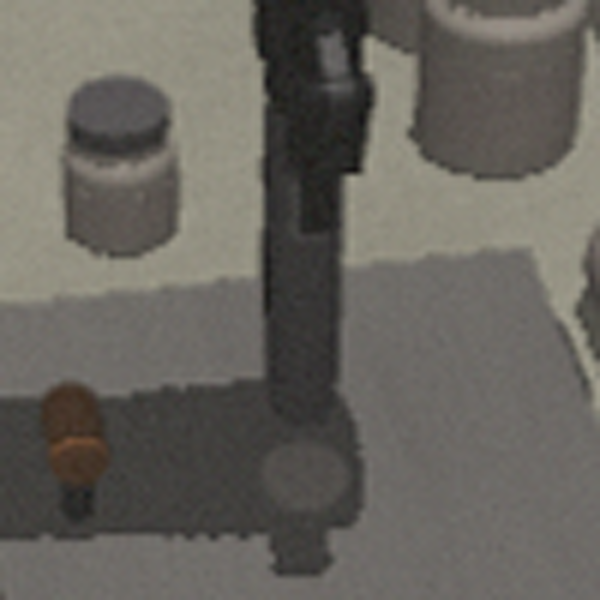

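View pics/w5c.png

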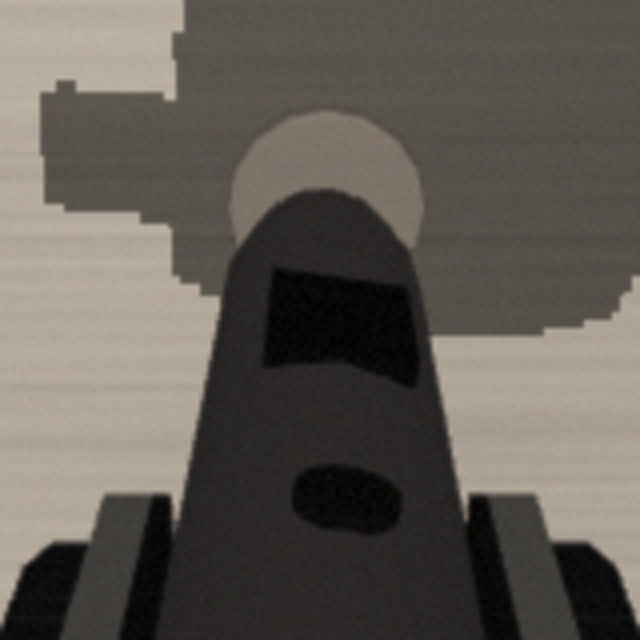

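Call:
drive_tool(plan="-1 0 0 0 0 0 0; -1 0 0 0 0 0 0; -1 0 0 0 0 0 0; -1 0 0 0 0 0 0; -1 0 0 0 0 0 0; -1 0 0 0 0 0 0; -1 0 0 0 0 0 0; -1 0 0 0 0 0 0")

```text
clock: 8.68
tcp_pos: [0.6451, -0.0026, 0.3488]
orientation: [-0.499, 0.502, 0.5, -0.499]
wrist_force: [0.1, -0.3, -1.1]
finger_gap: 0.0309
```

Call:
drive_tool(plan="-1 0 0 0 0 0 0; -1 0 0 0 0 0 0; -1 0 0 0 0 0 0; -1 0 0 0 0 0 0")

```text
clock: 9.18
tcp_pos: [0.645, -0.0026, 0.3488]
orientation: [-0.499, 0.502, 0.5, -0.499]
wrist_force: [-0.4, 0.5, -1.6]
finger_gap: 0.0308
```

```bash
python3 - <<'E'
from workcell import monitor,cams
from h import *
s,M=st(monitor);print(s['qvel'])
# stand hole from t5
p,D,c=load('t5'); crop(p,'t5c',350,430,230,290,8)
p,D,c=load('s5'); crop(p,'s5d',220,290,310,380,8)
E
```

```text
t 9.175 tcp [ 0.645  -0.0026  0.3488] f [-0.44  0.55 -1.56] gap 0.0308 turn [ 0.25 -0.08 -0.07] yaxis [ 0.0043 -0.0013 -1.    ]
[-1.68043923e-03 -5.02365680e-05  7.40757898e-04 -4.71307562e-04
 -3.86932913e-04 -2.90642218e-05]
```

View pics/t5c.png

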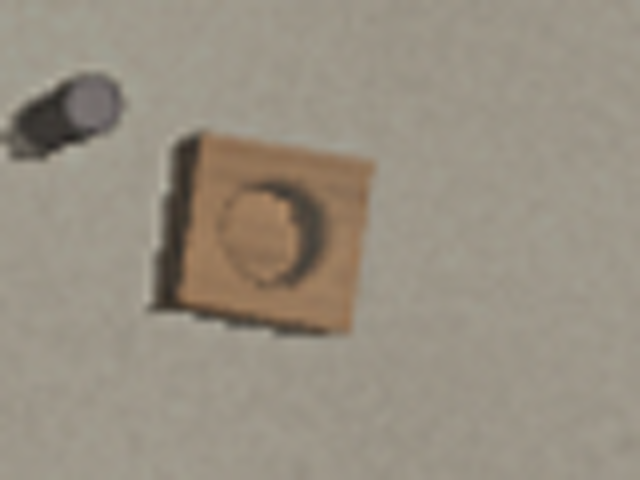

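View pics/s5d.png

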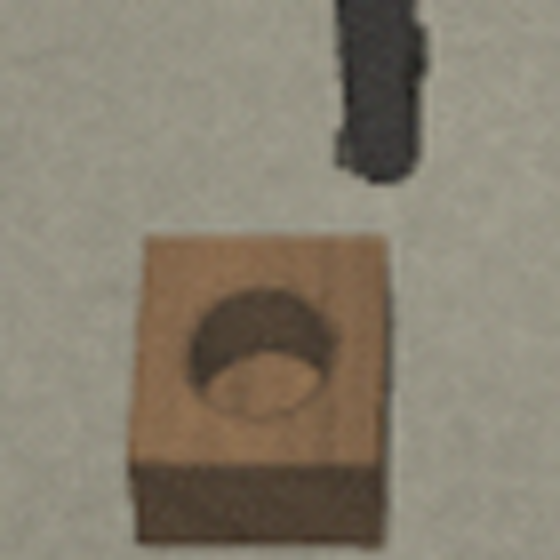

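```bash
python3 - <<'E'
from h import *
p,D,c=load('t5'); print(onz(c,383.4,258.8,.05))
m=(cv2.cvtColor(p,cv2.COLOR_RGB2HSV)[240:280,365:405,1]>70).astype(np.uint8);P=cloud(c,D)[240:280,365:405]
m&=(P[...,2]>.0)&(P[...,2]<.06)
ys,xs=np.nonzero(m);print(cv2.minAreaRect(np.array([onz(c,x+365,y+240,.05)[:2]*1000 for x,y in zip(xs,ys)],np.float32)))
o1=ray(c,383.4,258.8)
p,D,c=load('s5'); print(onz(c,252.4,354.0,.05))
E
```

```text
[ 0.46905086 -0.34666737  0.05      ]
((469.1150207519531, -345.05242919921875), (76.14102935791016, 70.81043243408203), 80.49821472167969)
[ 0.47129666 -0.35444706  0.05      ]
```

Call:
drive_tool(plan="-1 -35 -5 15 0 0 0; -1 -45 0 25 0 0 0; -1 -45 0 25 0 0 0; -1 -45 0 25 0 0 0; -1 -45 0 25 0 0 0; -1 -45 0 20 0 0 0; -1 -45 0 20 0 0 0; -1 -35 0 15 0 0 0")

```text
clock: 10.18
tcp_pos: [0.4719, -0.3498, 0.3535]
orientation: [-0.496, 0.501, 0.502, -0.5]
wrist_force: [0.2, 0.3, -0.7]
finger_gap: 0.0309
```

Call:
drive_tool(plan="-1 0 0 0 0 0 0; -1 0 0 0 0 0 0")

```text
clock: 10.42
tcp_pos: [0.4706, -0.3522, 0.3532]
orientation: [-0.498, 0.502, 0.501, -0.499]
wrist_force: [0.5, 0.3, -0.8]
finger_gap: 0.0312
```

```bash
python3 - <<'E'
from workcell import monitor,cams
from h import *
s,M=st(monitor)
E
```

```text
t 10.425 tcp [ 0.4706 -0.3522  0.3532] f [ 0.45  0.3  -0.85] gap 0.0312 turn [ 0.37  0.05 -0.14] yaxis [ 0.0064 -0.0025 -1.    ]
```

Call:
drive_tool(plan="-1 2 20 0 0.4 0 -0.1; -1 0 40 0 0 0 0; -1 0 40 0 0 0 0; -1 0 40 0 0 0 0; -1 0 0 0 0 0 0; -1 0 0 0 0 0 0")

```text
clock: 11.18
tcp_pos: [0.4753, -0.3442, 0.2134]
orientation: [-0.495, 0.499, 0.503, -0.503]
wrist_force: [0.2, 0.4, -1.7]
finger_gap: 0.0309
```

```bash
python3 - <<'E'
from workcell import monitor,cams
from h import *
s,M=st(monitor)
p,D,c=snap(cams,'wrist','w6');crop(p,'w6c',200,380,60,260,3.2)
print(proj(c,np.array([.4695,-.349,.05])))
p,D,c=snap(cams,'side','s6');crop(p,'s6c',210,310,300,390,6)
p,D,c=snap(cams,'top','t6');crop(p,'t6c',350,430,230,290,7)
E
```

```text
t 11.175 tcp [ 0.4753 -0.3442  0.2134] f [ 0.23  0.44 -1.71] gap 0.0309 turn [ 0.24  0.64 -0.21] yaxis [ 0.0042 -0.0037 -1.    ]
(np.float64(274.6430754279424), np.float64(184.71732347085873))
```

View pics/w6c.png

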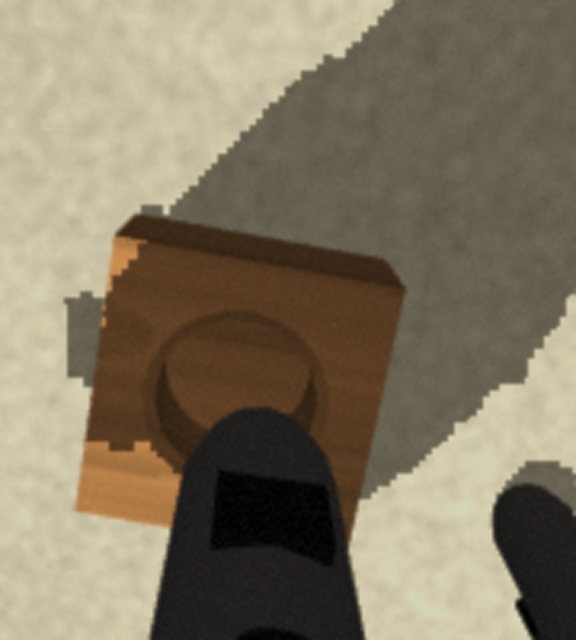

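View pics/s6c.png

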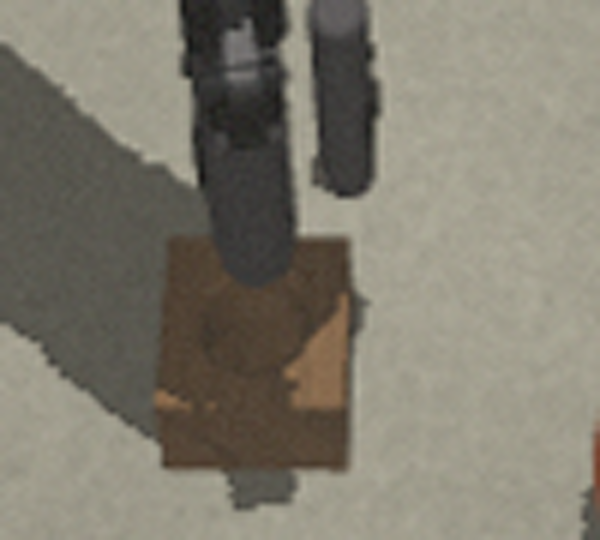

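Call:
drive_tool(plan="-1 -4.8 0 5 0.2 0.6 -0.2; -1 0 0 0 0 0 0; -1 0 0 0 0 0 0")

```text
clock: 11.7
tcp_pos: [0.4708, -0.3515, 0.2163]
orientation: [-0.498, 0.502, 0.5, -0.5]
wrist_force: [0.4, -0.4, -1.6]
finger_gap: 0.031
```

```bash
python3 - <<'E'
from workcell import monitor,cams
from h import *
s,M=st(monitor)
E
```

```text
t 11.7 tcp [ 0.4708 -0.3515  0.2163] f [ 0.39 -0.45 -1.57] gap 0.031 turn [ 0.25 -0.09 -0.24] yaxis [ 0.0043 -0.0041 -1.    ]
```

Call:
drive_tool(plan="-1 2 0 0.5 0.2 0 -0.2; -1 0 0 0 0 0 0; -1 0 0 0 0 0 0")

```text
clock: 12.08
tcp_pos: [0.4702, -0.3494, 0.2163]
orientation: [-0.5, 0.501, 0.5, -0.499]
wrist_force: [-0.1, -0.4, -2.6]
finger_gap: 0.0309
```

```bash
python3 - <<'E'
from workcell import monitor,cams
from h import *
s,M=st(monitor)
p,D,c=snap(cams,'wrist','w7');crop(p,'w7c',200,380,60,260,3.2)
print(proj(c,np.array([.4695,-.349,.05])))
P=cloud(c,D);z=P[...,2]
m=(abs(P[...,0]-.47)<.035)&(abs(P[...,1]+.35)<.035)
for a in np.arange(.08,.2,.02):
    r=P[m&(z>=a)&(z<a+.02)]
    if len(r): print(round(a,2),len(r),r.min(0).round(3),r.max(0).round(3))
E
```

```text
t 12.075 tcp [ 0.4702 -0.3494  0.2163] f [-0.1  -0.42 -2.58] gap 0.0309 turn [ 0.03 -0.1  -0.01] yaxis [ 6.e-04 -2.e-04 -1.e+00]
(np.float64(280.3857109589786), np.float64(190.83149684333233))
0.08 53 [ 0.455 -0.359  0.086] [ 0.46 -0.34  0.1 ]
0.1 287 [ 0.453 -0.364  0.1  ] [ 0.467 -0.334  0.12 ]
0.12 465 [ 0.453 -0.364  0.12 ] [ 0.468 -0.333  0.14 ]
0.14 499 [ 0.451 -0.364  0.14 ] [ 0.467 -0.334  0.16 ]
0.16 1022 [ 0.45  -0.364  0.16 ] [ 0.468 -0.334  0.18 ]
0.18 1314 [ 0.453 -0.372  0.18 ] [ 0.469 -0.323  0.2  ]
```

View pics/w7c.png

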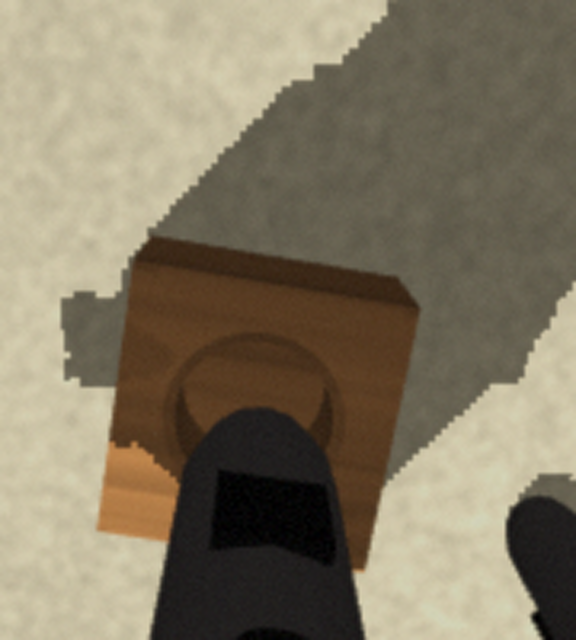

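Call:
drive_tool(plan="-1 0 10 0 0 0 0; -1 0 12 0 0 0 0; -1 0 12 0 0 0 0; -1 0 0 0 0 0 0")

```text
clock: 12.62
tcp_pos: [0.4697, -0.3487, 0.1787]
orientation: [0.501, -0.5, -0.5, 0.5]
wrist_force: [0.8, 0.0, -0.7]
finger_gap: 0.0308
```

```bash
python3 - <<'E'
from workcell import monitor,cams
from h import *
s,M=st(monitor)
E
```

```text
t 12.625 tcp [ 0.4697 -0.3487  0.1787] f [ 0.81  0.01 -0.67] gap 0.0308 turn [-0.06 -0.09  0.08] yaxis [-0.001   0.0013 -1.    ]
```

Nose ≈ 0.051. Continue down, gently.

Call:
drive_tool(plan="-1 0 10 0 0 0 0; -1 0 10 0 0 0 0; -1 0 10 0 0 0 0; -1 0 0 0 0 0 0")

```text
clock: 13.12
tcp_pos: [0.4697, -0.3487, 0.1464]
orientation: [0.501, -0.5, -0.5, 0.499]
wrist_force: [-0.2, 0.1, -1.6]
finger_gap: 0.0308
```

```bash
python3 - <<'E'
from workcell import monitor,cams
from h import *
s,M=st(monitor)
E
```

```text
t 13.125 tcp [ 0.4697 -0.3487  0.1464] f [-0.21  0.09 -1.56] gap 0.0308 turn [-0.07 -0.09  0.09] yaxis [-0.0011  0.0015 -1.    ]
```

Call:
drive_tool(plan="-1 0 5 0 0 0 0; -1 0 3 0 0 0 0; -1 0 0 0 0 0 0")

```text
clock: 13.5
tcp_pos: [0.4701, -0.3491, 0.1386]
orientation: [0.501, -0.5, -0.5, 0.499]
wrist_force: [0.9, 0.1, -1.1]
finger_gap: 0.031
```

Call:
drive_tool(plan="-0.1 0 0 0 0 0 0; 0.3 0 0 0 0 0 0; 1 0 0 0 0 0 0; 1 0 0 0 0 0 0; 1 0 0 0 0 0 0; 1 0 0 0 0 0 0")

```text
clock: 14.25
tcp_pos: [0.4707, -0.3498, 0.1398]
orientation: [-0.5, 0.501, 0.5, -0.5]
wrist_force: [-1.0, 0.4, -0.2]
finger_gap: 0.0856
```

Call:
drive_tool(plan="1 0 -15 0 0 0 0; 1 0 -25 0 0 0 0; 1 0 -45 0 0 0 0; 1 0 -55 0 0 0 0; 1 0 -35 0 0 0 0; 1 0 0 0 0 0 0")

```text
clock: 15.0
tcp_pos: [0.4701, -0.3492, 0.3253]
orientation: [-0.499, 0.502, 0.5, -0.499]
wrist_force: [0.5, 0.7, -1.0]
finger_gap: 0.0853
```

```bash
python3 - <<'E'
from workcell import monitor,cams
from h import *
s,M=st(monitor)
p,D,c=snap(cams,'wrist','w8')
p,D,c=snap(cams,'side','s8');crop(p,'s8c',200,320,260,390,4)
E
```

```text
t 15.0 tcp [ 0.4701 -0.3492  0.3253] f [ 0.52  0.66 -0.99] gap 0.0853 turn [ 0.22 -0.09 -0.2 ] yaxis [ 0.0039 -0.0035 -1.    ]
```

View pics/w8.png

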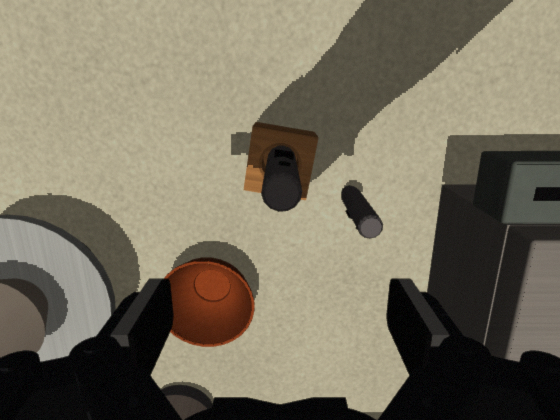

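View pics/s8c.png

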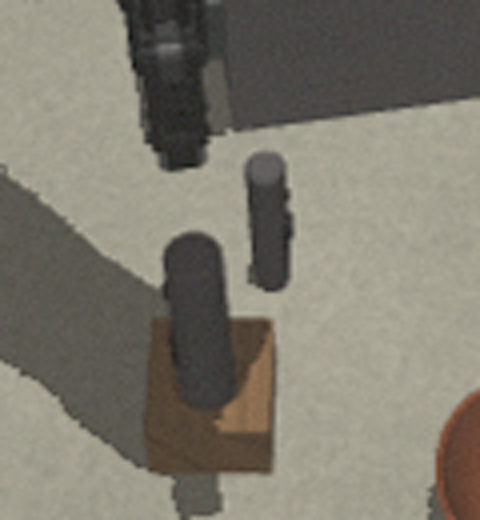

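Call:
drive_tool(plan="1 40 0 -5 0 0 0; 1 55 0 -12 0 0 0; 1 55 0 -12 0 0 0; 1 55 0 -12 0 0 0; 1 55 0 -12 0 0 0; 1 50 0 -12 0 0 0; 1 25 0 -8 0 0 0; 1 0 0 0 0 0 0")

```text
clock: 16.1
tcp_pos: [0.5396, -0.0025, 0.308]
orientation: [0.509, -0.493, -0.496, 0.502]
wrist_force: [-0.4, 0.7, 0.3]
finger_gap: 0.0857
```

```bash
python3 - <<'E'
from workcell import monitor,cams
from h import *
s,M=st(monitor)
p,D,c=snap(cams,'wrist','w9')
print(proj(c,np.array([.545,-.001,.22])),proj(c,np.array([.4759,-.0947,.205])))
P=cloud(c,D); hsv=cv2.cvtColor(p,cv2.COLOR_RGB2HSV)
m=(P[...,2]>.205)&(P[...,2]<.24)&(abs(P[...,0]-.545)<.04)&(abs(P[...,1])<.05)
q=P[m];print('lid knob',len(q),q.min(0),q.max(0)); 
m=(P[...,2]>.198)&(P[...,2]<.21)&(abs(P[...,0]-.476)<.02)&(abs(P[...,1]+.095)<.03)
q=P[m];print('bolt',len(q),q.min(0) if len(q) else 0,q.max(0) if len(q) else 0,)
E
```

```text
t 16.1 tcp [ 0.5396 -0.0025  0.308 ] f [-0.39  0.67  0.28] gap 0.0857 turn [-1.25 -0.26  0.52] yaxis [-0.0218  0.0092 -0.9997]
(np.float64(281.2969991709469), np.float64(238.36670698987223)) (np.float64(120.26612008951071), np.float64(119.75470222788307))
lid knob 2950 [ 0.53246928 -0.02209696  0.21571582] [0.55789731 0.01794895 0.23411968]
bolt 992 [ 0.46593049 -0.10638901  0.19800701] [ 0.48556166 -0.08668044  0.20687275]
```

View pics/w9.png

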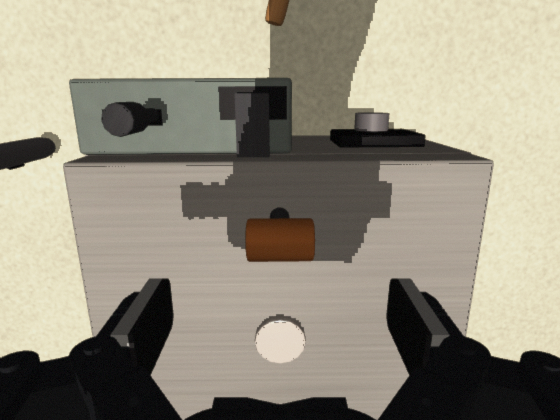

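Call:
drive_tool(plan="1 0.5 0 -5 -1.2 -0.2 0.5; 1 0 0 0 0 0 0; 1 0 20 0 0 0 0; 1 0 25 0 0 0 0; 1 0 0 0 0 0 0")

```text
clock: 16.77
tcp_pos: [0.5436, -0.0077, 0.2613]
orientation: [-0.502, 0.502, 0.497, -0.498]
wrist_force: [0.0, 0.3, 0.0]
finger_gap: 0.0854
```

```bash
python3 - <<'E'
from workcell import monitor,cams
from h import *
s,M=st(monitor)
E
```

```text
t 16.775 tcp [ 0.5436 -0.0077  0.2613] f [0.04 0.26 0.05] gap 0.0854 turn [-0.03 -0.52 -0.07] yaxis [-6.0e-04 -1.3e-03 -1.0e+00]
```

Call:
drive_tool(plan="1 5.5 0 -1.5 0 -0.5 0; 1 0 15 0 0 0 0; 1 0 15 0 0 0 0; 1 0 9 0 0 0 0; 1 0 0 0 0 0 0")

```text
clock: 17.4
tcp_pos: [0.5461, -0.0029, 0.2217]
orientation: [-0.499, 0.501, 0.5, -0.5]
wrist_force: [-0.2, 0.0, -0.8]
finger_gap: 0.0856
```

```bash
python3 - <<'E'
from workcell import monitor,cams
from h import *
s,M=st(monitor)
E
```

```text
t 17.4 tcp [ 0.5461 -0.0029  0.2217] f [-0.23  0.04 -0.77] gap 0.0856 turn [ 0.13 -0.06 -0.1 ] yaxis [ 0.0022 -0.0018 -1.    ]
```

Call:
drive_tool(plan="-1 0 0 0 0 0 0; -1 0 0 0 0 0 0; -1 0 0 0 0 0 0; -1 0 0 0 0 0 0; -1 0 0 0 0 0 0; -1 0 0 0 0 0 0", grip_force=50)

```text
clock: 18.15
tcp_pos: [0.5464, -0.0017, 0.2227]
orientation: [-0.499, 0.501, 0.501, -0.499]
wrist_force: [-0.1, 2.2, -1.4]
finger_gap: 0.0394
```

```bash
python3 - <<'E'
from workcell import monitor,cams
from h import *
s,M=st(monitor)
cams.read_camera('top'); st(monitor)
E
```

```text
t 18.15 tcp [ 0.5464 -0.0017  0.2227] f [-0.09  2.22 -1.41] gap 0.0394 turn [ 0.2  -0.    0.04] yaxis [ 3.6e-03  7.0e-04 -1.0e+00]
t 18.2 tcp [ 0.5465 -0.0017  0.2227] f [ 0.67  1.01 -1.42] gap 0.0397 turn [ 0.21 -0.    0.04] yaxis [ 3.7e-03  6.0e-04 -1.0e+00]
```

Tug gently: small upward steps while watching the force.

Call:
drive_tool(plan="-1 0 -2 0 0 0 0; -1 0 0 0 0 0 0")

```text
clock: 18.45
tcp_pos: [0.5467, -0.0017, 0.2235]
orientation: [-0.5, 0.5, 0.501, -0.499]
wrist_force: [1.7, 1.5, -5.4]
finger_gap: 0.0389
```

Call:
drive_tool(plan="-1 0 -3 0 0 0 0")

```text
clock: 18.58
tcp_pos: [0.547, -0.0017, 0.2246]
orientation: [-0.5, 0.5, 0.501, -0.499]
wrist_force: [10.9, 0.3, -26.4]
finger_gap: 0.0395
```

Call:
drive_tool(plan="-1 0 -3 0 0 0 0")

```text
clock: 18.7
tcp_pos: [0.547, -0.0017, 0.2246]
orientation: [0.501, -0.499, -0.5, 0.5]
wrist_force: [9.5, -0.0, -25.4]
finger_gap: 0.0392
```

Call:
drive_tool(plan="-1 0 2 0 0 0 0; -1 0 0 0 0 0 0")

```text
clock: 18.95
tcp_pos: [0.5466, -0.0017, 0.2231]
orientation: [0.501, -0.499, -0.5, 0.5]
wrist_force: [1.7, 2.1, -4.7]
finger_gap: 0.0393
```

```bash
python3 - <<'E'
from workcell import monitor,cams
from h import *
s,M=st(monitor)
E
```

```text
t 18.95 tcp [ 0.5466 -0.0017  0.2231] f [ 1.74  2.07 -4.69] gap 0.0393 turn [-0.12 -0.01  0.09] yaxis [-0.002   0.0016 -1.    ]
```

Call:
drive_tool(plan="0 0 0 0 0 0 0; 1 0 0 0 0 0 0; 1 0 0 0 0 0 0; 1 0 0 0 0 0 0; 1 0 0 0 0 0 0; 1 0 -20 0 0 0 0; 1 0 -30 0 0 0 0; 1 0 -30 0 0 0 0")

```text
clock: 19.95
tcp_pos: [0.5452, -0.0024, 0.3044]
orientation: [0.502, -0.499, -0.498, 0.501]
wrist_force: [-0.0, 0.2, 0.6]
finger_gap: 0.0856
```

Call:
drive_tool(plan="1 -25 0 15 0 0 0; 1 -35 0 25 0 0 0; 1 -30 0 25 0 0 0; 1 0 0 0 0 0 0; 1 0 0 0 0 0 0")

```text
clock: 20.58
tcp_pos: [0.4807, -0.0946, 0.3077]
orientation: [-0.499, 0.501, 0.5, -0.5]
wrist_force: [1.2, 0.1, 0.5]
finger_gap: 0.0855
```

```bash
python3 - <<'E'
from workcell import monitor,cams
from h import *
s,M=st(monitor)
p,D,c=snap(cams,'wrist','w10')
P=cloud(c,D)
m=(P[...,2]>.198)&(P[...,2]<.21)&(abs(P[...,0]-.476)<.02)&(abs(P[...,1]+.095)<.03)
q=P[m];print('bolt',len(q),q.min(0) if len(q) else 0,q.max(0) if len(q) else 0,)
E
```

```text
t 20.575 tcp [ 0.4807 -0.0946  0.3077] f [1.17 0.12 0.45] gap 0.0855 turn [ 0.08  0.03 -0.09] yaxis [ 0.0013 -0.0015 -1.    ]
bolt 768 [ 0.46555515 -0.10683877  0.19812042] [ 0.48499034 -0.08708791  0.20657312]
```

View pics/w10.png

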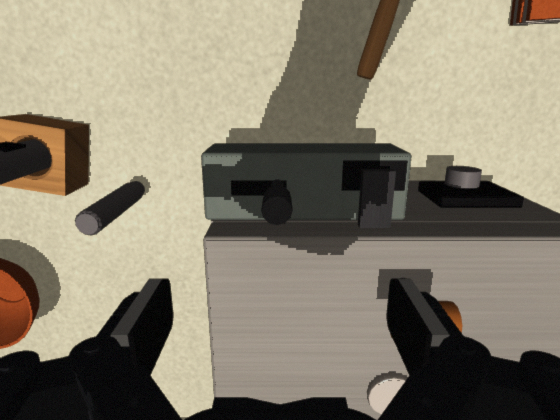

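Call:
drive_tool(plan="0.2 -2.5 0 5.5 0 0 0; 0.2 0 15 0 0 0 0; 0.2 0 25 0 0 0 0; 0.2 0 20 0 0 0 0; 0.2 0 0 0 0 0 0; 0.2 0 0 0 0 0 0")

```text
clock: 21.38
tcp_pos: [0.4757, -0.0944, 0.2427]
orientation: [0.499, -0.498, -0.501, 0.502]
wrist_force: [-0.2, 0.1, 0.1]
finger_gap: 0.0511
```

```bash
python3 - <<'E'
from workcell import monitor,cams
from h import *
s,M=st(monitor)
p,D,c=load('w10');P=cloud(c,D);
for u,v in((375,180),(375,210),(350,175),(276,203)):print(P[v,u])
E
```

```text
t 21.375 tcp [ 0.4757 -0.0944  0.2427] f [-0.16  0.07  0.1 ] gap 0.0511 turn [-0.06  0.35 -0.02] yaxis [-1.e-03 -3.e-04 -1.e+00]
[ 0.46760238 -0.02388323  0.15618335]
[ 0.49125111 -0.02193842  0.15594515]
[ 0.46731118 -0.03983729  0.14095199]
[ 0.47047851 -0.09721939  0.20499984]
```

Call:
drive_tool(plan="0.2 -2.5 0 0 0 0.3 0; 0.2 0 15 0 0 0 0; 0.2 0 18 0 0 0 0; 0.2 0 13 0 0 0 0; 0.2 0 0 0 0 0 0")

```text
clock: 22.0
tcp_pos: [0.4768, -0.0975, 0.1954]
orientation: [-0.499, 0.501, 0.5, -0.5]
wrist_force: [0.3, -0.6, 0.4]
finger_gap: 0.0511
```

```bash
python3 - <<'E'
from workcell import monitor,cams
from h import *
s,M=st(monitor)
E
```

```text
t 22.0 tcp [ 0.4768 -0.0975  0.1954] f [ 0.28 -0.59  0.43] gap 0.0511 turn [ 0.11  0.02 -0.08] yaxis [ 0.002  -0.0014 -1.    ]
```

Call:
drive_tool(plan="-1 0 0 0 0 0 0; -1 0 0 0 0 0 0; -1 0 0 0 0 0 0; -1 0 0 0 0 0 0; -1 0 0 0 0 0 0", grip_force=25)

```text
clock: 22.62
tcp_pos: [0.477, -0.0976, 0.196]
orientation: [-0.499, 0.501, 0.5, -0.5]
wrist_force: [-0.2, -0.3, -2.2]
finger_gap: 0.0191
```

```bash
python3 - <<'E'
from workcell import monitor,cams
from h import *
s,M=st(monitor)
E
```

```text
t 22.625 tcp [ 0.477  -0.0976  0.196 ] f [-0.17 -0.25 -2.22] gap 0.0191 turn [ 0.14  0.03 -0.09] yaxis [ 0.0025 -0.0015 -1.    ]
```

Call:
drive_tool(plan="-1 -6 0 0 0 0 0; -1 -7 0 0 0 0 0; -1 -7 0 0 0 0 0; -1 -6 0 0 0 0 0; -1 0 0 0 0 0 0")

```text
clock: 23.25
tcp_pos: [0.477, -0.1252, 0.196]
orientation: [-0.499, 0.501, 0.501, -0.5]
wrist_force: [0.1, 0.7, -2.4]
finger_gap: 0.0193
```

Call:
drive_tool(plan="-1 -3 0 0 0 0 0; -1 -3 0 0 0 0 0")

```text
clock: 23.5
tcp_pos: [0.477, -0.1273, 0.1959]
orientation: [-0.501, 0.498, 0.504, -0.497]
wrist_force: [1.7, 15.5, 2.4]
finger_gap: 0.0192
```

Call:
drive_tool(plan="-1 -3 0 0 0 0 0; -1 0 0 0 0 0 0")

```text
clock: 23.75
tcp_pos: [0.4771, -0.1269, 0.196]
orientation: [-0.501, 0.496, 0.507, -0.496]
wrist_force: [0.4, -1.4, -3.5]
finger_gap: 0.0191
```

Call:
drive_tool(plan="-0.2 0 0 0 0 0 0; 0.2 0 0 0 0 0 0; 0.2 0 0 0 0 0 0; 0.2 0 -20 0 0 0 0; 0.2 0 -40 0 0 0 0; 0.2 0 -45 0 0 0 0; 1 0 0 0 0 0 0")

```text
clock: 24.62
tcp_pos: [0.4767, -0.1303, 0.3047]
orientation: [-0.501, 0.497, 0.506, -0.496]
wrist_force: [-0.2, 0.6, -1.1]
finger_gap: 0.0676
```

```bash
python3 - <<'E'
from workcell import monitor,cams
from h import *
s,M=st(monitor)
p,D,c=snap(cams,'wrist','w11')
P=cloud(c,D)
m=(P[...,2]>.198)&(P[...,2]<.21)&(abs(P[...,0]-.476)<.02)&(abs(P[...,1]+.115)<.05)
q=P[m];print('bolt',len(q),q.min(0) if len(q) else 0,q.max(0) if len(q) else 0,)
E
```

```text
t 24.625 tcp [ 0.4767 -0.1303  0.3047] f [-0.23  0.59 -1.09] gap 0.0676 turn [0.32 0.23 0.75] yaxis [ 0.0056  0.0132 -0.9999]
bolt 768 [ 0.46540804 -0.13654031  0.19808081] [ 0.48493294 -0.11749752  0.20689623]
```

View pics/w11.png

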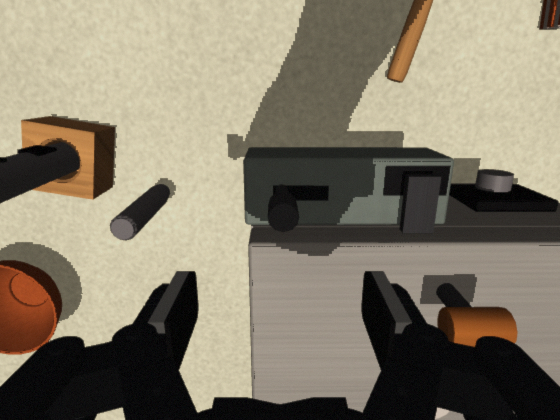

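Call:
drive_tool(plan="1 25 0 -12 0.3 0.2 0.7; 1 40 0 -20 0 0 0; 1 40 0 -22 0 0 0; 1 23 0 -15 0 0 0; 1 0 0 0 0 0 0; 1 0 0 0 0 0 0")

```text
clock: 25.42
tcp_pos: [0.544, 0.0005, 0.2948]
orientation: [0.505, -0.497, -0.496, 0.502]
wrist_force: [0.3, -0.3, -0.5]
finger_gap: 0.0855
```

```bash
python3 - <<'E'
from workcell import monitor,cams
from h import *
s,M=st(monitor)
E
```

```text
t 25.425 tcp [5.440e-01 5.000e-04 2.948e-01] f [ 0.26 -0.28 -0.53] gap 0.0855 turn [-0.8  -0.17  0.15] yaxis [-0.0139  0.0027 -0.9999]
```

Call:
drive_tool(plan="1 -2.5 0 -2 -0.8 -0.2 0.1; 1 0 15 0 0 0 0; 1 0 20 0 0 0 0; 1 0 20 0 0 0 0; 1 0 0 0 0 0 0")

```text
clock: 26.05
tcp_pos: [0.5437, -0.0058, 0.2356]
orientation: [0.502, -0.501, -0.499, 0.499]
wrist_force: [1.3, 0.3, 0.4]
finger_gap: 0.0855
```

```bash
python3 - <<'E'
from workcell import monitor,cams
from h import *
s,M=st(monitor)
E
```

```text
t 26.05 tcp [ 0.5437 -0.0058  0.2356] f [1.27 0.32 0.45] gap 0.0855 turn [-0.03 -0.3   0.02] yaxis [-6.e-04  4.e-04 -1.e+00]
```

Call:
drive_tool(plan="1 4 7 -2.5 0 -0.3 0; 1 0 6 0 0 0 0; 1 0 0 0 0 0 0; 1 0 0 0 0 0 0")

```text
clock: 26.55
tcp_pos: [0.5471, -0.0021, 0.2232]
orientation: [-0.5, 0.501, 0.5, -0.499]
wrist_force: [-0.7, -0.2, 0.3]
finger_gap: 0.0854
```

```bash
python3 - <<'E'
from workcell import monitor,cams
from h import *
s,M=st(monitor)
E
```

```text
t 26.55 tcp [ 0.5471 -0.0021  0.2232] f [-0.69 -0.17  0.29] gap 0.0854 turn [ 0.11 -0.03  0.  ] yaxis [ 0.0019  0.     -1.    ]
```

Call:
drive_tool(plan="-1 0 0 0 0 0 0; -1 0 0 0 0 0 0; -1 0 0 0 0 0 0; -1 0 0 0 0 0 0; -1 0 0 0 0 0 0; -1 0 -2 -1 0 0 0; -1 0 -2 -1 0 0 0; -1 0 -2 -1 0 0 0", grip_force=45)

```text
clock: 27.55
tcp_pos: [0.5487, -0.0017, 0.2277]
orientation: [0.501, -0.499, -0.499, 0.5]
wrist_force: [0.9, 0.4, -7.8]
finger_gap: 0.0393
```

```bash
python3 - <<'E'
from workcell import monitor,cams
from h import *
s,M=st(monitor)
E
```

```text
t 27.55 tcp [ 0.5487 -0.0017  0.2277] f [ 0.91  0.44 -7.79] gap 0.0393 turn [-0.17 -0.02  0.07] yaxis [-0.0029  0.0011 -1.    ]
```

Call:
drive_tool(plan="-1 0 -11 -4.5 0 0 0; -1 0 -11 -5 0 0 0; -1 0 -11 -5.5 0 0 0; -1 0 -11 -6 0 0 0; -1 0 -10.5 -6.5 0 0 0; -1 0 -10.5 -7 0 0 0")

```text
clock: 28.3
tcp_pos: [0.5856, -0.0017, 0.2953]
orientation: [0.502, -0.498, -0.499, 0.501]
wrist_force: [3.7, -0.9, -10.7]
finger_gap: 0.0392
```

```bash
python3 - <<'E'
from workcell import monitor,cams
from h import *
s,M=st(monitor)
p=s['tcp_pos']; hx=.546+.24; r=np.array([p[0]-hx,p[2]-.003-.14]);print(np.hypot(*r),np.arctan2(-r[0],r[1]), 'theta',np.arctan2(.24,.08)-np.arctan2(-r[0],r[1]))
E
```

```text
t 28.3 tcp [ 0.5856 -0.0017  0.2953] f [  3.69  -0.87 -10.69] gap 0.0392 turn [-0.3  -0.01  0.08] yaxis [-0.0052  0.0014 -1.    ]
0.2517145904571008 0.9209288773652605 theta 0.3281168950329939
```

Call:
drive_tool(plan="-1 0 -10 -7.9 -0.2 0 0; -1 0 -9.5 -8.4 0 0 0; -1 0 -9 -8.9 0 0 0; -1 0 -8.5 -9.3 0 0 0; -1 0 -8 -9.7 0 0 0; -1 0 0 0 0 0 0; -1 0 0 0 0 0 0")

```text
clock: 29.18
tcp_pos: [0.6325, -0.0017, 0.3427]
orientation: [0.501, -0.498, -0.499, 0.501]
wrist_force: [1.0, 0.9, -7.4]
finger_gap: 0.0395
```

```bash
python3 - <<'E'
from workcell import monitor,cams
from h import *
s,M=st(monitor)
p=s['tcp_pos']; hx=.546+.24; r=np.array([p[0]-hx,p[2]-.003-.14]);print(np.hypot(*r), 'theta',np.arctan2(.24,.08)-np.arctan2(-r[0],r[1]))
snap(cams,'side','s12'); snap(cams,'top','t12'); st(monitor)
E
```

```text
t 29.175 tcp [ 0.6325 -0.0017  0.3427] f [ 0.99  0.88 -7.37] gap 0.0395 turn [-0.26  0.01  0.08] yaxis [-0.0046  0.0013 -1.    ]
0.2518620059444751 theta 0.5935416463075278
t 29.275 tcp [ 0.6324 -0.0017  0.3426] f [ 0.75 -0.59 -7.71] gap 0.0395 turn [-0.25  0.01  0.08] yaxis [-0.0044  0.0013 -1.    ]
```

View pics/s12.png

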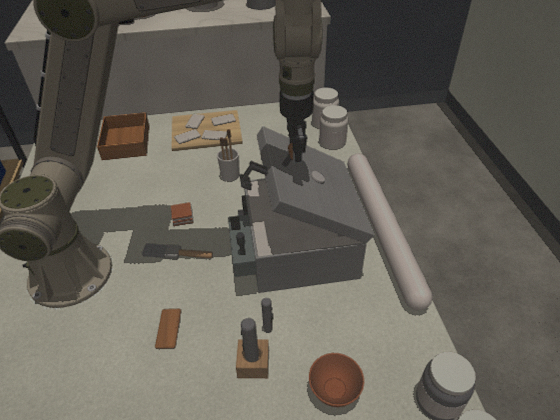

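View pics/t12.png

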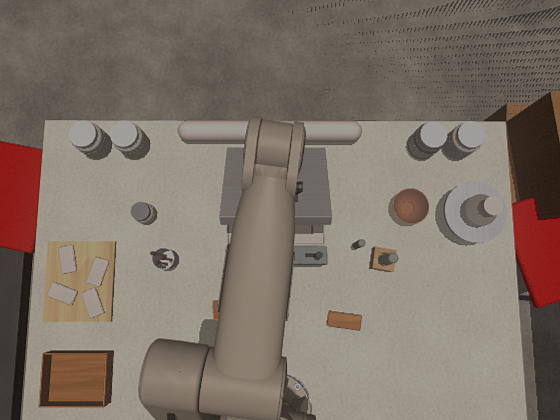

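```bash
python3 - <<'E'
from workcell import monitor,cams,job
from h import *
st(monitor); print(job.hand_in()); st(monitor)
E
```

```text
t 29.275 tcp [ 0.6324 -0.0017  0.3426] f [ 0.75 -0.59 -7.71] gap 0.0395 turn [-0.25  0.01  0.08] yaxis [-0.0044  0.0013 -1.    ]
the job is handed in; nothing more can be done
None
the job is handed in; nothing more can be done
```

The job is done and handed in at 29.3 s; `hand_in` gave no verdict.

- **Wand:** I took the larger wand from the stand and held it upright (within about 0.3°) over the middle of the plug. The nose was about 37 mm above the plug for about 1.6 s. I then put the wand back, and the side view showed it seated in the stand.
- **Tug:** The lid stopped dead after about 2 mm, so it was caught. My tug peaked at about 26 N, more than the 8–15 N that would have been enough.
- **Bolt:** I slid it to its end stop. The wrist camera put the knob 30 mm from where it started.
- **Lid:** It then rose freely. I finished gripping the knob with the lid at about 0.59 rad, which is about 120 mm up at the knob. The pose held steady before hand-in.
- **Bystanders:** In the last side and top pictures the brush pot, jar and bowl look to be where they started; I compared them only by eye.

The one disagreement was between the top and side cameras. They differed by 3–8 mm in y, so I used the wrist camera for the final alignments.

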